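# Touch-latch stock cupboard at the fastener counter

## Robot

A 6-joint arm with a two-finger parallel gripper is mounted at the origin on the work surface. World frame = base frame: x ahead of the robot, y to its left, z up, the work surface at z = 0. Lengths are in mm, angles in degrees, forces in N, time in s.
With the tool pointing down it reaches from about 275 to 750 mm from the base axis. Payload 10.2 kg.
Tool frame: the origin (TCP) lies on the centre line of the jaws, within the pads' length; the fingertips stand 14 mm ahead of it and the grasp point (between the pads) lies 5 mm behind it; z points along the fingers, y is the line along which they close (so a half turn about z gives the same grasp; the last joint's range is limited). The gripper opens to 88 mm and grips with 3 to 60 N. Pads are 18 mm wide; open, the fingers measure 123 mm over their backs; the gripper's body (75 mm by 187 mm) begins 45 mm behind the grasp point.
Start: joints at [-79.148, 17.928, 85.812, -0, 76.261, -12.8], TCP at [210.605, -480.912, 218.12] pointing down, gripper open.
Joint ranges: [-168.41, 168.41], [-55.51, 124.54], [10.69, 146.95], [-70.63, 250.63], [1, 178], [-165.06, 165.06]. Speed limits (degrees/s): [136.94, 136.94, 172.46, 180, 180, 180].

## Interface

Orientations are given as a 3x3 rotation matrix whose columns are the frame's x, y, z axes.
In Python, from bench import manip, vision, job gives the robot as it stands.
- The arm moves only by the shell command python3 -m creep 'ROWS' [FORCE]. ROWS is JSON, one flat list of numbers, 5 for each row, row after row: the gripper's target within -1 to 1 (shut at 1, half-way at 0, fully open at -1), then the shift along the world's x, y, z in mm, then the turn about the world's z in degrees. A call has 1 to 8 rows; each row is the pose to reach, as a shift and turn from the pose commanded when the call began; what a row does not reach only later rows make up. A row lasts 1/10 s, in which the tool goes at most 50 mm and 8.59 degrees, less where a joint would pass 70% of its speed; a pose out of reach is approached as far as the arm can. A call with a gripper value outside its range is refused whole. The fingers move at their own pace and stop on an object; FORCE is the grip in N (left out, the last holds). Time passes only in rows, so rows that repeat a pose let the fingers close. It gives the time, the measured TCP pose, the force, the opening and the grip force at its end, in the units of the state.
- manip.sense(): the state, without advancing time (a new reading comes with each control period).
- vision.read_camera(name): name is "scene" or "top" or "wrist"; returns the picture (480x640x3 uint8, blue, green, red); there is no depth.
- vision.camera_model(name): a dict with "mtx" (3x3 intrinsics, pixels), "pose" (4x4, takes a point from camera to world coordinates). Camera axes: x right, y down, z forward; pixel columns grow to the right and rows downward; lengths in mm; the calibration is good to about 2 mm. The wrist camera is an equidistant fisheye: a pixel r from the principal point sees the ray r / f radians off the axis. A picture is of the moment at which its call begins: read the wrist's pose just before it. camera_model takes no time and is no camera call; for the wrist camera it gives the pose at the moment of the call.
- job.job_done(): hands the job in; it is judged then, once.
The state is a dict: "t": time; "joints": joint angles; "joint_vel": joint speeds; "joint_efforts": joint torques, N m; "tool_pos": TCP position; "tcp_rot": TCP orientation; "wrist_force": force on the tool from outside, world axes, zero at the start; "moment": the same for the moment, N m; "opening": opening from 0.0 (shut) to 1.0 (fully open); "grasp_force": force on a finger pad.
Only numpy, scipy, OpenCV 4.12 (cv2) and the standard library are available. Lean on these libraries where they do the work, as an engineer would, in place of code of your own. Each camera call takes 0.05 s, during which the arm holds its last target. There are 200 camera calls.

## Task

Two things stand on top of the small counter cupboard, a round jar and a square carton. Open the cupboard door under the round jar: press it in near its free edge, in the middle of the cupboard, so that its touch catch lets it spring ajar, then with a fingertip behind that edge swing it wide open, about square to the cupboard, and move clear. Leave the other door shut, and do not pick up or shift anything on the cupboard or the counter.

Things in the scene. Friction and masses are not known exactly. Their poses are not given: they have to be found in the camera images.
- cupboard: (all sizes in mm) fixed grey cupboard, 270 wide (y), 200 tall, body x -100 to +110; origin on the counter under it. Its front, to its own -x, is two plain white doors without handles, each 125 wide, 15 thick, 16 to 200 above the counter, outer faces at x = -124; hinged at the outer sides, 7 apart in the middle, 9 before the carcass when shut. Catches and springs are inside, over 75 below the top.
- door_left (a joint): hinge of the left (its +y half; left as one faces the doors) door, rad: 0 latched shut, negative pressed in (stop -0.075), positive open (stop 1.75). Pressed to -0.06 (about 7 N, 30 mm from the free edge) and let go, it springs to about 0.5 within a second and rests there; beyond, it swings with slight friction and stays where left. It does not latch again; pulling does not unlatch it.
- door_right (a joint): hinge of the right (its -y half) door, rad: 0 latched shut, negative pressed in (stop -0.075), positive open (stop 1.75). Pressed to -0.06 (about 7 N, 30 mm from the free edge) and let go, it springs to about 0.5 within a second and rests there; beyond, it swings with slight friction and stays where left. It does not latch again; pulling does not unlatch it.
- left_hinge (a point): point on the left door's vertical hinge axis, at the door's top (200 above the counter), midway through the door's thickness; at x = -116.5, y = +132 of the cupboard. It turns with the door.
- left_edge (a point): outer face of the left door at its free edge, at the top, 129 from the hinge; moves with the door
- right_hinge (a point): the same for the right door; at x = -116.5, y = -132 of the cupboard
- right_edge (a point): the same for the right door
- jar: clear round jar of bolts with black lid, 72 across, 91 tall, standing on top of the cupboard over the left or the right door, 150 or more behind the door faces; origin under its centre. It marks the door to open.
- carton: square brown cardboard carton, 50 x 70 x 80 tall, standing on the cupboard over the other door; origin under its centre
- pack_a: upright clear plastic pack of bolts with a yellow card top, 36 x 60 x 115 tall; origin under its centre. A bystander on the counter.
- pack_b: a pack like pack_a, elsewhere on the counter. A bystander.
- spanner: flat steel spanner about 180 long lying on the counter before the doors, low enough (under 15) for the doors to swing over it. A bystander.
- tub: small open grey plastic tub, 84 across, 50 tall; origin under its centre. A bystander.
- can: closed can, 60 across, 110 tall; origin under its centre. A bystander.
Not all that is in view belongs to the job. What is shaped like the jar but red is not meant.

How it is judged (in metres and radians):
On the way, in this order (a step that is already met when the one before it is completed fails the run):
1. the door under the jar is pressed in (((y of jar in the frame of cupboard above 0.02 m and value of joint door_left below -0.025 rad) or (y of jar in the frame of cupboard below -0.02 m and value of joint door_right below -0.025 rad))), for 0.02 s.
2. let go, that door springs ajar (((y of jar in the frame of cupboard above 0.02 m and value of joint door_left above 0.3 rad) or (y of jar in the frame of cupboard below -0.02 m and value of joint door_right above 0.3 rad))), for 0.1 s.
At the end, for the whole second after the job is handed in: the door under the jar stands at rest open by more than 1.2 rad (about 70 degrees), the other door is shut (below 0.05 rad), and the jar, the carton and every bystander are within 30 mm of where they stood (((y of jar in the frame of cupboard above 0.02 m and value of joint door_left above 1.2 rad) or (y of jar in the frame of cupboard below -0.02 m and value of joint door_right above 1.2 rad)) and ((y of jar in the frame of cupboard above 0.02 m and value of joint door_right below 0.05 rad) or (y of jar in the frame of cupboard below -0.02 m and value of joint door_left below 0.05 rad)) and velocity of joint door_left between -0.1 and 0.1 rad/s and velocity of joint door_right between -0.1 and 0.1 rad/s and distance of each of jar, carton, pack_a, pack_b, spanner, tub, can from where it was at the start of the episode below 0.03 m); the robot touches nothing.
It fails at once if the other door has sprung or been pulled open ((y of jar in the frame of cupboard above 0.02 m and value of joint door_right above 0.12 rad) or (y of jar in the frame of cupboard below -0.02 m and value of joint door_left above 0.12 rad)).
It fails at once if the jar, the carton or a bystander has been picked up, knocked or shifted by more than 30 mm (distance of any of jar, carton, pack_a, pack_b, spanner, tub, can from where it was at the start of the episode above 0.03 m).
It also fails if it takes over 45 s, if anything falls off the work surface, if the arm or the gripper's body presses on something with over 40 N, if the wrist force passes 120 N, or if a joint passes its speed limit or range.

## Working session

There is one attempt and no reset: what is moved stays moved. The work goes in short steps, Python scripts to look and compute and a shell command to move; the robot and the scene stay as the last step left them, time stands still between calls to the robot, and variables do not carry over. Pictures are saved under pics/ and viewed, at most 10 in all, crops included, and the job is handed in when it is done.

```bash
mkdir -p pics; python3 - <<'E'
from bench import manip, vision
import cv2, numpy as np
for n in("scene","top"):
    im=vision.read_camera(n); cv2.imwrite(f"pics/{n}0.png",im)
    m=vision.camera_model(n); print(n,np.round(m["mtx"],1).tolist(),np.round(m["pose"],3).tolist())
s=manip.sense();print(s["t"],s["tool_pos"],np.round(s["tcp_rot"],3).tolist(),s["opening"])
E
```

```text
scene [[458.6, 0.0, 314.5], [0.0, 458.6, 245.4], [0.0, 0.0, 1.0]] [[-0.645, 0.572, -0.507, 1059.305], [0.764, 0.496, -0.413, 339.162], [0.015, -0.653, -0.757, 916.328], [0.0, 0.0, 0.0, 1.0]]
top [[488.0, 0.0, 320.7], [0.0, 488.0, 237.6], [0.0, 0.0, 1.0]] [[-0.017, -0.987, 0.16, 374.838], [-1.0, 0.018, 0.002, -78.84], [-0.005, -0.16, -0.987, 1343.493], [0.0, 0.0, 0.0, 1.0]]
0.1 [ 210.5707949  -480.66691883  217.64262681] [[0.916, 0.401, -0.0], [0.401, -0.916, 0.001], [0.0, -0.001, -1.0]] 0.9997251774225021
```

View pics/scene0.png

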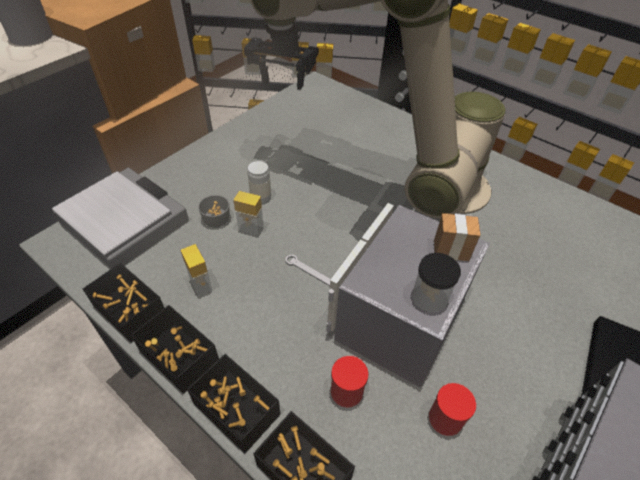

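View pics/top0.png

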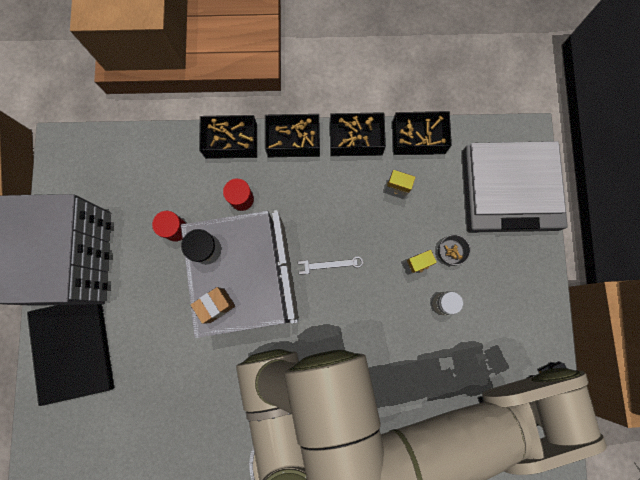

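The scene view shows the white doors facing the gap with the spanner. The black-lidded clear jar is at scene (438,283), top (198,246). The red look-alikes are at top (237,193) and (167,225) and stand on the counter, so they are not meant. The carton is at top (210,305). I'll confirm the jar and measure the doors in a crop.

```bash
python3 - <<'E'
import cv2
im=cv2.imread("pics/top0.png")[200:350,170:370]
cv2.imwrite("pics/topc.png",cv2.resize(im,None,fx=4,fy=4,interpolation=cv2.INTER_CUBIC))
E
```

```text
(no output)
```

View pics/topc.png

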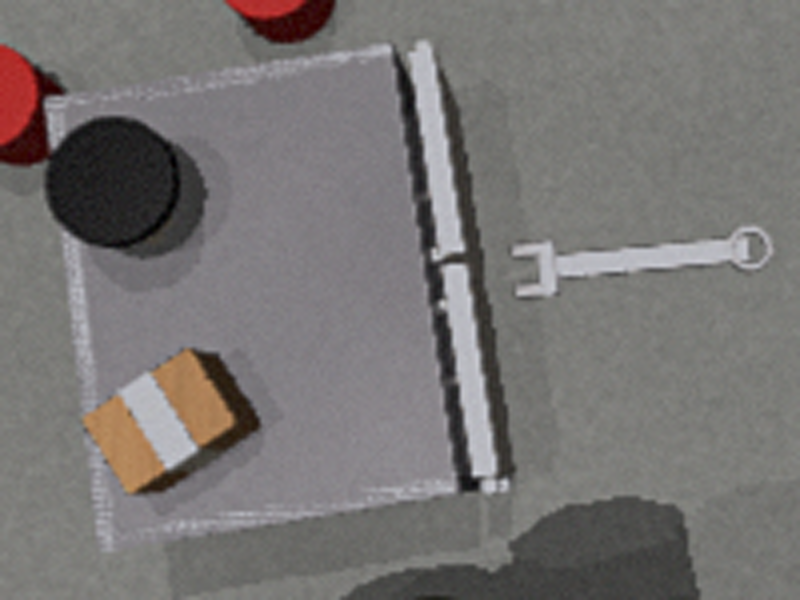

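The crop confirms the jar: its black lid is at crop (113,182), on the upper half. That is over the upper door (crop 421,42 to 453,250), which is the right door because the cupboard's front faces world -y. Next I fit the cupboard pose from its top corners.

```bash
cat > h.py <<'E'
import numpy as np
from scipy.optimize import least_squares
from bench import vision
M=vision.camera_model("top");P=np.array(M["pose"]);K=np.array(M["mtx"])
def ray(u,v,z):
    d=P[:3,:3]@np.linalg.solve(K,[u,v,1]); o=P[:3,3]; return (o+d*(z-o[2])/d[2])[:2]
E
python3 - <<'E'
from h import *
obs=[((388,48),(-100,-135)),((455,485),(-100,135)),((52,100),(110,-135)),((108,545),(110,135)),((453,253),(-116.5,-3.5)),((455,263),(-116.5,3.5)),((421,42),(-116.5,-128.5)),((486,475),(-116.5,128.5))]
W=np.array([ray(170+u/4,200+v/4,200) for (u,v),_ in obs]);C=np.array([c for _,c in obs])
R=lambda a:np.array([[np.cos(a),-np.sin(a)],[np.sin(a),np.cos(a)]])
f=lambda p:(C@R(p[2]).T+p[:2]-W).ravel()
r=least_squares(f,[500,200,1.5]);p=r.x;print(p,np.degrees(p[2]),np.round(f(p).reshape(-1,2),1).tolist())
np.save("p.npy",p)
w=lambda x,y:np.round(R(p[2])@[x,y]+p[:2],1)
print("jar c",R(p[2]).T@(ray(198.2,245.5,291)-p[:2]),"carton",R(p[2]).T@(ray(210,305,280)-p[:2]))
print("axes",R(p[2]).round(3).tolist())
for n,q in dict(press=(-124,-33),r_edge=(-124,-3),hinge=(-116.5,-132)).items():print(n,w(*q))
for n,u,v,z in [("packb",423,261,115),("tub",453,250,50),("can",451,302,110),("spa",300,267,5),("packa",401,181,115)]:
    q=ray(u,v,z);print(n,q.round(),"cup",(R(p[2]).T@(q-p[:2])).round())
# tool yaw of x axis and candidate turn to get tool y along cupboard y (mod 180)
print("turn",(np.degrees(p[2])-np.degrees(np.arctan2(.401,.916))+90)%180-90)
E
```

```text
[481.70410209 127.6950063    1.71824401] 98.4481296692394 [[5.0, -2.9], [-3.4, -3.7], [2.2, 4.2], [-3.6, 4.1], [1.4, -0.2], [0.4, -0.1], [-2.3, -0.4], [0.1, -1.1]]
jar c [ 55.36138668 -60.12077674] carton [48.85500013 71.11762447]
axes [[-0.147, -0.989], [0.989, -0.147]]
press [532.6   9.9]
r_edge [502.9   5.5]
hinge [629.4  31.9]
packb [ 510. -333.] cup [-460.   40.]
tub [ 545. -428.] cup [-559.   19.]
can [ 406. -399.] cup [-510.  152.]
spa [511. -17.] cup [-148.   -8.]
packa [ 719. -287.] cup [-445. -174.]
turn 74.80562801290864
```

Cupboard pose: origin (482,128), yaw 98.4°. The jar is at cupboard y = -60, so the right door is the one to open. I press at about (533,10) with the fingers shut.

```bash
python3 -m creep '[1,26,33,0,7, 1,52,66,0,14, 1,78,99,0,21, 1,104,132,0,28, 1,130,165,0,35, 1,156,198,0,42, 1,182,231,0,49, 1,208,264,0,56]' 20; python3 -m creep '[1,26,33,0,7, 1,52,66,0,14, 1,78,99,0,19, 1,104,130,0,19, 1,125,152,0,19, 1,125,152,0,19, 1,125,152,0,19]'
python3 - <<'E'
from h import *
from bench import manip
import cv2
s=manip.sense();print(s["t"],s["tool_pos"],s["tcp_rot"].round(3).tolist(),s["wrist_force"],s["opening"])
p=np.load("p.npy");c,sn=np.cos(p[2]),np.sin(p[2]);R=np.array([[c,-sn],[sn,c]])
print("cup",R.T@(s["tool_pos"][:2]-p[:2]))
m=vision.camera_model("wrist");print(np.round(m["mtx"],1).tolist(),np.round(m["pose"],3).tolist())
cv2.imwrite("pics/w1.png",vision.read_camera("wrist"))
E
```

```text
t: 0.9
tool_pos: [419.3, -215.3, 218.0]
tcp_rot: [[0.175, 0.985, -0.0], [0.985, -0.175, 0.0], [0.0, -0.0, -1.0]]
wrist_force: [0.7, -0.4, 0.5]
opening: 0.297
grasp_force: 0.0
t: 1.6
tool_pos: [543.4, -64.7, 217.6]
tcp_rot: [[-0.151, 0.988, -0.001], [0.988, 0.151, 0.0], [0.0, -0.001, -1.0]]
wrist_force: [-0.4, 0.2, -0.1]
opening: 0.004
grasp_force: 0.0
1.6 [543.35518091 -64.74909942 217.59095754] [[-0.151, 0.988, -0.001], [0.988, 0.151, 0.0], [0.0, -0.001, -1.0]] [-0.43103424  0.17609055 -0.14252664] 0.004201922812983521
cup [-199.41335267  -32.7093889 ]
[[371.6, 0.0, 316.3], [0.0, 371.6, 238.5], [0.0, 0.0, 1.0]] [[0.988, 0.147, 0.039, 534.427], [0.152, -0.952, -0.264, 3.839], [-0.002, 0.267, -0.964, 385.168], [0.0, 0.0, 0.0, 1.0]]
```

View pics/w1.png

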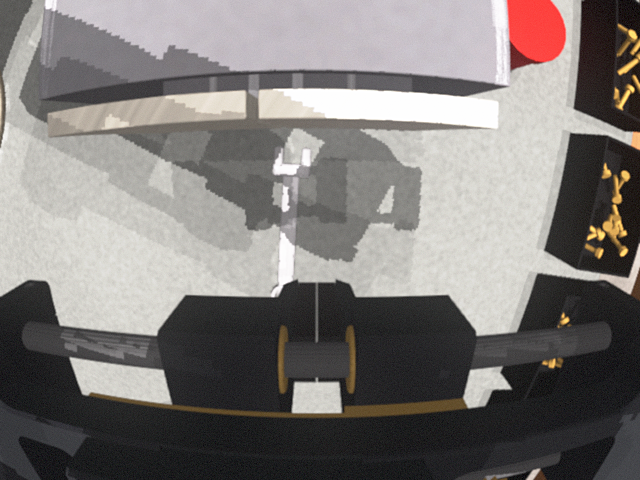

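The wrist view shows the two doors with the gap at about (252,104). The right door's outer end is at (498,113), and the shut fingers are at about (317,290). I'll check the pose with the fisheye model.

```bash
python3 - <<'E'
from h import *
m=vision.camera_model("wrist");Pw=np.array(m["pose"]);k=np.array(m["mtx"])
p=np.load("p.npy");c,sn=np.cos(p[2]),np.sin(p[2]);R=np.array([[c,-sn],[sn,c]])
for (u,v) in [(252,105),(498,113),(250,119),(262,117),(498,128),(47,124),(47,136)]:
    x=np.array([u-k[0,2],v-k[1,2]]);r=np.hypot(*x);t=r/k[0,0]
    d=Pw[:3,:3]@np.r_[x/r*np.sin(t),np.cos(t)];o=Pw[:3,3];q=(o+d*(200-o[2])/d[2])[:2]
    print((u,v),q.round(1),"cup",(R.T@(q-p[:2])).round(1))
E
```

```text
(252, 105) [499.9  15.4] cup [-113.7   -1.5]
(498, 113) [626.7  35.5] cup [-112.5 -129.9]
(250, 119) [499.9   8.3] cup [-120.8   -0.5]
(262, 117) [505.8  10. ] cup [-120.    -6.5]
(498, 128) [628.2  27.5] cup [-120.7 -130.2]
(47, 124) [372.4  -1.8] cup [-112.   127.1]
(47, 136) [373.1  -9.1] cup [-119.3  127.5]
```

```bash
python3 -m creep '[1,0,0,-30,0, 1,0,0,-53,0, 1,-3,20,-53,0, 1,-6,40,-53,0, 1,-8,52,-53,0, 1,-8.5,57,-53,0, 1,-8.5,57,-53,0]'; python3 -m creep '[1,-0.3,2,0,0, 1,-0.6,4,0,0, 1,-0.9,6,0,0, 1,-1,7,0,0, 1,-1,7,0,0]'
```

```text
t: 2.35
tool_pos: [535.0, -8.1, 165.4]
tcp_rot: [[-0.15, 0.989, 0.0], [0.989, 0.15, -0.0], [-0.0, 0.0, -1.0]]
wrist_force: [-0.5, -0.7, -0.5]
opening: 0.005
grasp_force: 0.0
t: 2.85
tool_pos: [534.1, -0.9, 165.1]
tcp_rot: [[-0.15, 0.989, -0.0], [0.989, 0.15, -0.0], [-0.0, -0.0, -1.0]]
wrist_force: [0.0, -0.3, 0.0]
opening: 0.005
grasp_force: 0.0
```

Not in contact yet, so I continue in small steps.

```bash
python3 -m creep '[1,-0.2,1.5,0,0, 1,-0.4,3,0,0, 1,-0.4,3,0,0]'; python3 -m creep '[1,-0.2,1.5,0,0, 1,-0.4,3,0,0, 1,-0.4,3,0,0]'
```

```text
t: 3.15
tool_pos: [533.7, 2.3, 165.1]
tcp_rot: [[-0.151, 0.989, -0.0], [0.989, 0.151, 0.0], [0.0, -0.0, -1.0]]
wrist_force: [1.1, -0.5, 0.0]
opening: 0.006
grasp_force: 0.0
t: 3.45
tool_pos: [533.2, 4.8, 165.1]
tcp_rot: [[-0.15, 0.989, -0.0], [0.989, 0.15, -0.001], [-0.001, -0.0, -1.0]]
wrist_force: [-0.7, -4.4, 0.2]
opening: 0.009
grasp_force: 2.0
```

```bash
python3 -m creep '[1,-0.2,1.5,0,0, 1,-0.3,2,0,0, 1,-0.3,2,0,0]'; python3 -m creep '[1,-0.2,1.5,0,0, 1,-0.3,2,0,0, 1,-0.3,2,0,0]'
```

```text
t: 3.75
tool_pos: [532.9, 6.7, 165.1]
tcp_rot: [[-0.15, 0.989, -0.0], [0.989, 0.15, -0.001], [-0.001, -0.001, -1.0]]
wrist_force: [-1.2, -5.3, 0.2]
opening: 0.005
grasp_force: 2.4
t: 4.05
tool_pos: [532.5, 8.6, 165.1]
tcp_rot: [[-0.15, 0.989, -0.001], [0.989, 0.15, -0.001], [-0.001, -0.001, -1.0]]
wrist_force: [-1.9, -5.1, 0.5]
opening: 0.004
grasp_force: 2.5
```

```bash
python3 -m creep '[1,-0.2,1,0,0, 1,-0.3,1.5,0,0, 1,-0.3,1.5,0,0]'; python3 -m creep '[1,-0.1,0.5,0,0, 1,-0.2,1,0,0, 1,-0.2,1,0,0]'
```

```text
t: 4.35
tool_pos: [532.4, 9.4, 165.1]
tcp_rot: [[-0.15, 0.989, -0.0], [0.989, 0.15, -0.002], [-0.002, -0.001, -1.0]]
wrist_force: [-1.6, -8.4, 0.6]
opening: 0.005
grasp_force: 4.5
t: 4.65
tool_pos: [532.3, 9.5, 165.2]
tcp_rot: [[-0.15, 0.989, 0.0], [0.989, 0.15, -0.004], [-0.004, -0.0, -1.0]]
wrist_force: [-1.3, -13.5, -1.0]
opening: 0.002
grasp_force: 6.8
```

The door is at its stop, so I retract 100 mm and let it spring.

```bash
python3 -m creep '[1,7,-45,0,0, 1,14,-92,0,0, 1,18,-120,0,0, 1,18,-120,0,0, 1,18,-120,0,0, 1,18,-120,0,0, 1,18,-120,0,0, 1,18,-120,0,0]'; python3 -m creep '[1,0,0,53,0, 1,0,0,53,0, 1,0,0,53,0, 1,0,0,53,0]'
python3 - <<'E'
from h import *
from bench import manip
import cv2
im=vision.read_camera("top");cv2.imwrite("pics/t2.png",im)
cv2.imwrite("pics/t2c.png",cv2.resize(im[200:350,170:370],None,fx=4,fy=4,interpolation=cv2.INTER_CUBIC))
cv2.imwrite("pics/w2.png",vision.read_camera("wrist"))
E
```

```text
t: 5.45
tool_pos: [550.2, -107.5, 165.2]
tcp_rot: [[-0.152, 0.988, 0.0], [0.988, 0.152, 0.0], [0.0, 0.0, -1.0]]
wrist_force: [0.4, 0.6, -0.3]
opening: 0.005
grasp_force: 0.0
t: 5.85
tool_pos: [549.8, -108.0, 217.1]
tcp_rot: [[-0.151, 0.989, -0.001], [0.989, 0.151, 0.001], [0.001, -0.001, -1.0]]
wrist_force: [-0.1, -0.0, 1.2]
opening: 0.006
grasp_force: 0.0
```

View pics/w2.png

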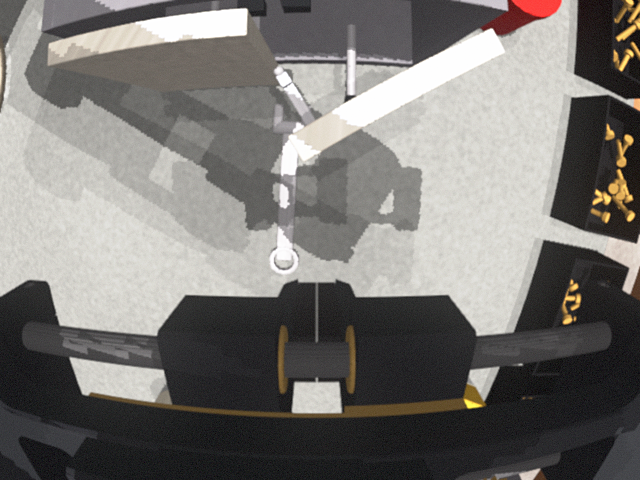

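The door sprang ajar: its free edge is at wrist pixel (300,150) and it stands about 0.5 rad open. The left door is still shut. Now I compute the hook path around the edge and along the swing arc.

```bash
python3 - <<'E'
from h import *
from bench import manip
p=np.load("p.npy");c,sn=np.cos(p[2]),np.sin(p[2]);R=np.array([[c,-sn],[sn,c]])
m=vision.camera_model("wrist");Pw=np.array(m["pose"]);k=np.array(m["mtx"])
for (u,v) in [(293,141),(312,161),(498,38)]:
    x=np.array([u-k[0,2],v-k[1,2]]);r=np.hypot(*x);t=r/k[0,0]
    d=Pw[:3,:3]@np.r_[x/r*np.sin(t),np.cos(t)];o=Pw[:3,3];q=(o+d*(200-o[2])/d[2])[:2]
    print((u,v),"cup",(R.T@(q-p[:2])).round(1))
cur=manip.sense()["tool_pos"][:2];print("cup now",R.T@(cur-p[:2]))
sh=lambda a,b:((R@np.array(b,float)+p[:2])-(R@np.array(a,float)+p[:2])).round(1)
now=R.T@(cur-p[:2])
A=(-215,35);B=(-146,32);Cc=(-146,-18)
print("A",sh(now,A),"A->B",sh(A,B),"B->C",sh(B,Cc))
for th in np.arange(.5,1.51,.1):
    r=97;out=r*np.sin(th)-7.5*np.cos(th);al=r*np.cos(th)+7.5*np.sin(th)
    q=(-115-out+9,-132+al+17.5);print(round(th,2),np.round(q),sh(Cc,q))
E
```

```text
(293, 141) cup [-175.5  -22.2]
(312, 161) cup [-185.5  -31.6]
(498, 38) cup [-113.9 -130.2]
cup now [-243.29355136  -32.67250096]
A [-71.1  18. ] A->B [-7.2 68.7] B->C [49.5  7.3]
0.5 [-146.  -26.] [7.7 1.2]
0.6 [-155.  -30.] [13.3 -6.7]
0.7 [-163.  -35.] [ 19.8 -14. ]
0.8 [-170.  -42.] [ 26.9 -20.6]
0.9 [-177.  -48.] [ 34.6 -26.5]
1.0 [-184.  -56.] [ 42.9 -31.6]
1.1 [-189.  -64.] [ 51.6 -35.8]
1.2 [-194.  -72.] [ 60.8 -39.2]
1.3 [-197.  -81.] [ 70.2 -41.6]
1.4 [-200.  -91.] [ 79.8 -43.1]
1.5 [-202. -100.] [ 89.5 -43.5]
```

```bash
python3 -m creep '[1,-35,9,0,0, 1,-71,18,0,0, 1,-71,18,0,0, 1,-75,50,0,0, 1,-78,87,0,0, 1,-78,87,-25,0, 1,-78,87,-53,0, 1,-78,87,-53,0]'; python3 -m creep '[1,12,2,0,0, 1,25,4,0,0, 1,37,6,0,0, 1,44,7,0,0, 1,49.5,7.3,0,0, 1,49.5,7.3,0,0]'
```

```text
t: 6.75
tool_pos: [470.8, -20.8, 162.1]
tcp_rot: [[-0.151, 0.989, -0.006], [0.989, 0.151, 0.002], [0.003, -0.006, -1.0]]
wrist_force: [0.5, -0.0, 0.7]
opening: 0.007
grasp_force: 0.0
t: 7.35
tool_pos: [522.1, -14.2, 165.3]
tcp_rot: [[-0.15, 0.989, 0.0], [0.989, 0.15, -0.0], [-0.0, 0.0, -1.0]]
wrist_force: [-0.6, -0.2, 0.4]
opening: 0.0
grasp_force: 0.0
```

```bash
python3 -m creep '[1,4,0.5,0,0, 1,7.7,1,0,0, 1,10.5,-3,0,0, 1,13,-7,0,0, 1,16.5,-10.5,0,0, 1,20,-14,0,0, 1,23.5,-17.5,0,0, 1,27,-20.6,0,0]'; python3 -m creep '[1,4,-3,0,0, 1,8,-6,0,0, 1,12,-8.5,0,0, 1,16,-11,0,0, 1,20,-13,0,0, 1,25,-15,0,0, 1,29,-17,0,0, 1,34,-18.6,0,0]'; python3 -m creep '[1,5,-1,0,0, 1,9.5,-2.4,0,0, 1,14,-3,0,0, 1,19,-4,0,0, 1,23,-4,0,0, 1,26,-4,0,0, 1,28,-4,0,0, 1,28,-4,0,0]'
```

```text
t: 8.15
tool_pos: [549.0, -35.1, 165.1]
tcp_rot: [[-0.15, 0.989, -0.0], [0.989, 0.15, -0.0], [-0.0, -0.0, -1.0]]
wrist_force: [-1.2, 0.5, -0.2]
opening: 0.003
grasp_force: 0.5
t: 8.95
tool_pos: [583.1, -53.4, 165.1]
tcp_rot: [[-0.15, 0.989, -0.0], [0.989, 0.15, 0.0], [0.0, 0.0, -1.0]]
wrist_force: [-1.6, 0.2, 1.0]
opening: 0.004
grasp_force: 0.5
t: 9.75
tool_pos: [611.0, -57.3, 165.1]
tcp_rot: [[-0.15, 0.989, 0.0], [0.989, 0.15, 0.0], [-0.0, 0.0, -1.0]]
wrist_force: [0.3, 0.2, -0.4]
opening: 0.007
grasp_force: 0.0
```

```bash
python3 - <<'E'
from h import *
import cv2
cv2.imwrite("pics/w3.png",vision.read_camera("wrist"))
E
```

```text
(no output)
```

View pics/w3.png

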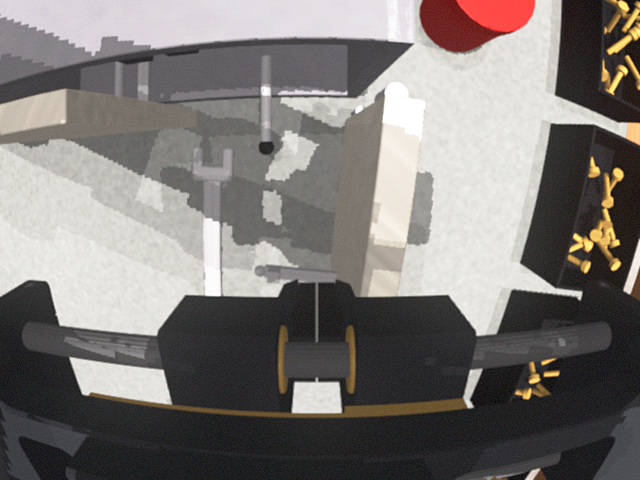

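The wrist view shows the right door square to the cupboard, its top strip running from (400,100) to (385,290). The left door is still shut. I back off the door, lift clear and check.

```bash
python3 -m creep '[1,-8,-1,0,0, 1,-16,-2,0,0, 1,-25,-4,0,0, 1,-25,-4,20,0, 1,-25,-4,60,0, 1,-25,-4,105,0, 1,-25,-4,115,0, 1,-25,-4,115,0]'; python3 -m creep '[1,0,-40,0,0, 1,0,-80,0,0, 1,0,-120,0,0, 1,0,-120,0,0, 1,0,-120,0,0]'
python3 - <<'E'
from h import *
import cv2
im=vision.read_camera("top")
cv2.imwrite("pics/t4.png",im)
a=cv2.imread("pics/top0.png");d=cv2.absdiff(a,im).max(2)>60
n,_,s,_=cv2.connectedComponentsWithStats(d.astype("uint8"));print([r.tolist() for r in s[1:] if r[4]>40])
E
```

```text
t: 10.6
tool_pos: [585.7, -61.5, 281.7]
tcp_rot: [[-0.15, 0.989, 0.003], [0.989, 0.15, -0.001], [-0.001, 0.003, -1.0]]
wrist_force: [0.6, 0.3, -0.5]
opening: 0.005
grasp_force: 0.0
t: 11.1
tool_pos: [585.1, -181.4, 278.2]
tcp_rot: [[-0.149, 0.989, -0.003], [0.989, 0.149, 0.002], [0.002, -0.002, -1.0]]
wrist_force: [0.5, 0.6, 0.3]
opening: 0.007
grasp_force: 0.0
[[359, 149, 13, 7, 65], [341, 156, 16, 32, 113], [338, 159, 74, 84, 1377], [410, 189, 16, 33, 127], [272, 204, 56, 44, 434], [280, 211, 48, 16, 376], [278, 249, 8, 16, 86], [303, 261, 50, 13, 242], [285, 296, 9, 27, 142], [291, 301, 8, 22, 72], [276, 311, 8, 14, 49], [213, 314, 44, 20, 372], [185, 324, 44, 22, 190], [240, 324, 101, 105, 3266], [259, 327, 15, 19, 105], [148, 336, 24, 37, 100], [226, 345, 22, 20, 117], [262, 350, 17, 10, 84], [338, 350, 27, 12, 161], [380, 362, 215, 105, 2854], [203, 366, 34, 65, 135], [309, 366, 39, 82, 1530], [563, 393, 21, 51, 232], [519, 401, 84, 65, 678], [293, 416, 13, 38, 155], [162, 421, 11, 23, 58], [337, 429, 42, 51, 320], [176, 430, 43, 25, 206], [199, 436, 24, 44, 75], [306, 450, 30, 30, 719], [271, 462, 13, 9, 41]]
```

View pics/t4.png

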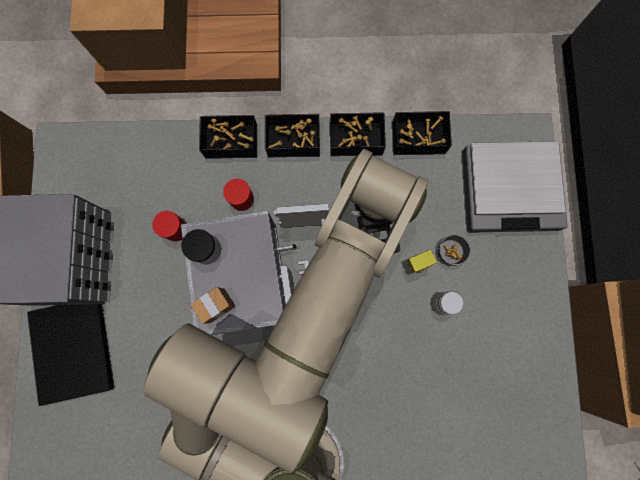

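The top view shows the right door square to the cupboard, from (277,212) to (328,211). The left door is shut, and the jar (198,246), carton (210,305), spanner, visible pack, tub and can are where they were. The arm is clear, so I hand in.

```bash
python3 -c "
from bench import job
print(job.job_done())"
```

```text
the job is handed in; nothing more can be done
None
```

I opened the right door, the one under the jar: it stands about square to the cupboard, the left door is shut, the arm is clear, and the job is handed in (no verdict came back; the arm hid one pack from my last look, the other things in view had not moved).

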